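# Register a lino printing block in its bed

## Task

Get the lino printing block ready for a print: press it down on its yellow lifter until it lies flat on the wooden bed, then slide it squarely against the long aluminium rail at the far side, and only after that slide it along the rail until it also touches the brass end stop. Leave it flat and touching both, and leave everything else on the table and on the bed where it is.

Things in the scene. Friction and masses are not known exactly. Their poses are not given: they have to be found in the camera images.
- block: the printing block: a flat slab 100 mm (its x) by 140 mm (its y) by 24 mm thick, about 0.4 kg, wood with a grey-green lino face on top carved with a pale leaf; too wide to grasp. Origin: centre of the underside. It starts flat on the raised lifter, 14 mm above the bed, over 10 mm short of the rail and the end stop, turned up to 0.2 rad from the bed's axes
- jig: the registration bed, a fixed wooden board, 300 mm along its y, from x = -115 to +165 mm; its level top, the bed, is 30 mm above its underside. Origin: on the table, under the lifter's centre. x points away from the robot, towards the rail
- rail_mid (a point): middle of the top edge of the long aluminium rail's inner face (the face towards the robot), at x = +85, y = 0, z = 42 mm in the bed's frame. The rail runs along the bed's y, 290 mm long, 16 mm wide, 12 mm high above the bed. Behind it is a ledge with small tools
- endstop: the brass end stop, a fixed bar on the bed, 60 mm (x) by 16 mm (y) by 12 mm high, axes parallel to the bed's. Origin: centre of its underside, at x = +30 mm and y = +123 or -123 mm in the bed's frame (left end in some starts, right in others; the flat 2 mm strip of colour swatches at the other end is no stop). Its stop face looks to the bed's middle, 8 mm from its origin
- lifter (a joint): travel (m) of the lifter, a yellow plate 60 (x) by 76 mm (y) under the block: 0 = raised, top 14 mm above the bed; 0.0145 = fully down, top 0.5 mm below the bed. It moves straight down, has no spring and stays where left by friction: the block's weight does not sink it, a push of 7 to 11 N more does. Raised, it holds the block above rail and stop. Pressing beyond its edges tips the block
- lifter_top (a point): centre of the lifter's upper face (it moves down with it)
- ink_jar: small round ink jar, red, 44 mm across and 50 mm tall, standing on the ledge of the bed behind the far rail; a bystander. Origin: centre of the underside
- cutter: lino cutter about 120 mm long, 14 mm high, wooden handle and steel shank, lying on the ledge behind the far rail; a bystander. Origin: under about the middle
- brayer: ink roller with red handle, about 145 mm long and 90 mm wide, 36 mm high, lying on the table to the left; a bystander. Origin: under the roller's axis
- white_bottle: white plastic paint bottle, 60 mm across, 150 mm tall, on the table to the left; a bystander. Origin: centre of the underside
- green_can: green can, 60 mm across, 100 mm tall, on the table to the left; a bystander. Origin: centre of the underside
- knife: ink spatula lying flat on the table to the right; a bystander. Origin: under about the middle
- bowl: yellow bowl, 100 mm across, 40 mm tall, on the table to the right; a bystander. Origin: centre of the underside
Mind the look-alikes: they are no part of the job. What is shaped like the block but purple is not meant.

How it is judged:
By the outcome, as a careful person would: the job done as asked, in the order asked, and still so for the second after the job is handed in, with the robot touching nothing.
It also fails if it takes over 69 s, if anything falls off the work surface, if the arm or the gripper's body presses on something with over 40 N, if the wrist force passes 120 N, or if a joint passes its speed limit or range.

## Robot

A 6-joint arm with a two-finger parallel gripper is mounted at the origin on the work surface. World frame = base frame: x ahead of the robot, y to its left, z up, the work surface at z = 0. Lengths are in m, angles in rad, forces in N, time in s.
With the tool pointing down it reaches from about 0.25 to 0.775 m from the base axis. Payload 4 kg.
Tool frame: the origin (TCP) lies midway between the tips of the shut fingers; the grasp point (between the pads) lies 19 mm behind it; z points along the fingers, y is the line along which they close (so a half turn about z gives the same grasp; the last joint's range is limited). The gripper opens to 85 mm and grips with 20 to 120 N. Pads are 22 mm wide; open, the fingers measure 114 mm over their backs; the gripper's body (76 mm by 85 mm) begins 54 mm behind the grasp point. The pads swing forward as they close: fully open they stand 13 mm farther back than shut.
Start: joints at [1.033, 0.087, 1.371, -0, 1.684, -0.103], TCP at [0.232, 0.499, 0.231] pointing down, gripper open.
Joint ranges: [-3.1, 3.1], [-0.76, 2.03], [0.27, 2.55], [-1.08, 4.22], [0.17, 2.65], [-2.57, 2.57]. Speed limits (rad/s): [2.79, 2.79, 3.14, 3.14, 3.14, 3.14].

## Interface

Orientations are given as [roll, pitch, yaw] about the fixed x, y, z axes, in that order (R = Rz(yaw) Ry(pitch) Rx(roll)).
In Python, from station import manip, imaging, recognise, pinpoint gives the robot as it stands.
- The arm moves only by the tool move_arm, never from a script. Its argument "plan" is a list of rows, each a list of 7 numbers: the shift along the tool's x, y, z in m, then the turn, a rotation vector about the tool's x, y, z in degrees, then the opening, from 0 (shut) to 1 (fully open). A call has 1 to 10 rows; each row is the pose to reach, as a shift and turn from the pose commanded when the call began, along the tool's axes at that moment; what a row does not reach only later rows make up. A row lasts 1/12 s, in which the tool goes at most 41.7 mm and 7.16 degrees, less where a joint would pass 70% of its speed; a pose out of reach is approached as far as the arm can. A call with a gripper value outside its range is refused whole. The fingers move at their own pace and stop on an object; "squeeze" is the grip in N (left out, the last holds). Time passes only in rows, so rows that repeat a pose let the fingers close. It gives the time, the measured TCP pose, the force, the opening and the grip force at its end, in the units of the state.
- manip.get_state(): the state, without advancing time (a new reading comes with each control period).
- imaging.grab_frame(name): name is "scene" or "top"; returns a dict with "image" (480x640x3 uint8, red, green, blue), "depth" (480x640 float32, m along the optical axis (not along the pixel's ray), 0 where there is no reading), "camera_matrix" (3x3 intrinsics, pixels), "pose" (4x4, takes a point from camera to world coordinates). Camera axes: x right, y down, z forward; pixel columns grow to the right and rows downward; lengths in m; the calibration is good to about 2 mm. A picture is of the moment at which its call begins.
- manip.close_job(): hands the job in; it is judged then, once.
Trained networks look in the newest picture that a camera, given by its name, has taken for a name from the list of things; names that differ only in an ending like _2 or _b are one class to them, and where a whole thing is asked for, a point or a joint stands for the part that bears it (a point fixed in the world has none). Each returns a list of dicts, best first, with "p" (0 to 1); they miss things now and then, are a little off and sometimes report something else, mostly with a low value. They report only what shows in the picture. A call takes as long as a camera call. They do not tell look-alikes from the thing itself.
- recognise(camera, thing): "bbox" ([left, top, width, height] in pixels, round what is visible of it).
- pinpoint(camera, thing): "xy" ([column, row] in pixels: a listed point, or the origin of a listed thing).
The state is a dict: "time_s": time; "joints": joint angles; "qvel": joint speeds; "effort": joint torques, N m; "tool_pos": TCP position; "tcp_rot": TCP orientation; "wrist_force": force on the tool from outside, world axes, zero at the start; "ft_torque": the same for the moment, N m; "gripper_width": finger opening in m; "finger_force": force on a finger pad.
Only numpy, scipy, OpenCV 4.12 (cv2) and the standard library are available. Lean on these libraries where they do the work, as an engineer would, in place of code of your own. Each camera call takes 0.05 s, during which the arm holds its last target. There are 200 camera calls.

## Working session

There is one attempt and no reset: what is moved stays moved. The work goes in short steps, Python scripts to look and compute and a tool call to move; the robot and the scene stay as the last step left them, time stands still between calls to the robot, and variables do not carry over. Pictures are saved under pics/ and viewed, at most 10 in all, crops included, and the job is handed in when it is done.

Besides the shell and the picture viewer there is one more tool, called after "Emit:" as name(argument=value, ...), one argument or row to a line, values as JSON. move_arm: Moves the arm, as the interface text tells. Its arguments: {"type":"object","properties":{"plan":{"type":"array","items":{"type":"array","items":{"type":"number"}}},"squeeze":{"type":"number"}},"required":["plan"]}

```bash
mkdir -p pics
cat > h.py <<'E'
from station import manip, imaging, recognise, pinpoint
import numpy as np, cv2
from scipy.spatial.transform import Rotation as R
def grab(n,save=None):
    f=imaging.grab_frame(n)
    if save: cv2.imwrite('pics/'+save,cv2.cvtColor(f['image'],cv2.COLOR_RGB2BGR))
    return f
def cloud(f):
    d=f['depth'];K=f['camera_matrix'];v,u=np.indices(d.shape)
    p=np.stack([(u-K[0,2])/K[0,0]*d,(v-K[1,2])/K[1,1]*d,d],-1)
    return p@f['pose'][:3,:3].T+f['pose'][:3,3]
def ray(f,uv,z):
    K=f['camera_matrix'];r=f['pose'][:3,:3]@np.array([(uv[0]-K[0,2])/K[0,0],(uv[1]-K[1,2])/K[1,1],1])
    o=f['pose'][:3,3];return o+r*(z-o[2])/r[2]
E
python3 - <<'E'
from h import *
s=manip.get_state();print(s['tool_pos'],s['tcp_rot'],s['wrist_force'],s['time_s'])
for c in('top','scene'):
    f=grab(c,c+'0.png');P=cloud(f);print(c,f['pose'][:3,3])
    for t,z in(('block',.044),('jig',0),('rail_mid',.042),('endstop',.03),('lifter_top',.044),('ink_jar',.03),('cutter',.03)):
        for r in pinpoint(c,t)[:3]:
            print(t,round(r['p'],2),np.round(r['xy']),np.round(ray(f,r['xy'],z),4))
        for r in recognise(c,t)[:2]: print('   bb',round(r['p'],2),np.round(r['bbox']))
E
```

```text
[0.23141908 0.49837299 0.23008208] [-3.13929479e+00 -2.21902584e-04  2.70680594e+00] [-0.30830132  0.23256452 -0.18778884] 0.0
top [ 0.22413992 -0.00249453  1.44561776]
block 0.81 [385. 336.] [ 0.2749 -0.1942  0.044 ]
block 0.6 [226. 292.] [0.3719 0.2407 0.044 ]
block 0.56 [320. 234.] [ 0.5477 -0.0074  0.044 ]
   bb 0.96 [198. 264.  64.  59.]
   bb 0.67 [368. 308.  36.  55.]
   bb 0.87 [268. 168. 116. 113.]
rail_mid 0.78 [322. 202.] [ 0.6416 -0.0091  0.042 ]
rail_mid 0.24 [289. 190.] [0.6709 0.0863 0.042 ]
   bb 0.92 [267. 172. 118. 107.]
endstop 0.46 [369. 216.] [ 0.6076 -0.1436  0.03  ]
   bb 0.63 [364. 202.   9.  25.]
ink_jar 0.63 [288. 194.] [0.6638 0.0893 0.03  ]
   bb 0.79 [281. 180.  16.  16.]
cutter 0.46 [343. 183.] [ 0.7046 -0.0677  0.03  ]
   bb 0.68 [336. 175.  33.  10.]
scene [1.26584905 0.3935875  0.89887063]
block 0.76 [286. 182.] [ 0.3292 -0.1673  0.044 ]
block 0.7 [301. 255.] [ 0.5413 -0.0188  0.044 ]
block 0.62 [439. 254.] [0.414  0.2506 0.044 ]
   bb 0.94 [261. 226.  80.  54.]
   bb 0.85 [257. 155.  57.  46.]
jig 0.85 [297. 271.] [ 0.551  -0.0258  0.    ]
   bb 0.9 [206. 221. 168. 124.]
rail_mid 0.72 [282. 290.] [ 0.6444 -0.0093  0.042 ]
   bb 0.66 [205. 220. 171. 125.]
   bb 0.23 [211. 294.  58.  18.]
endstop 0.7 [237. 264.] [ 0.6109 -0.1387  0.03  ]
   bb 0.79 [227. 251.  20.  25.]
   bb 0.46 [107. 216.  43.  37.]
   bb 0.74 [308. 297.  27.  35.]
   bb 0.62 [272. 269.  18.   7.]
cutter 0.59 [242. 304.] [ 0.7002 -0.073   0.03  ]
   bb 0.75 [210. 293.  58.  18.]
```

View pics/top0.png

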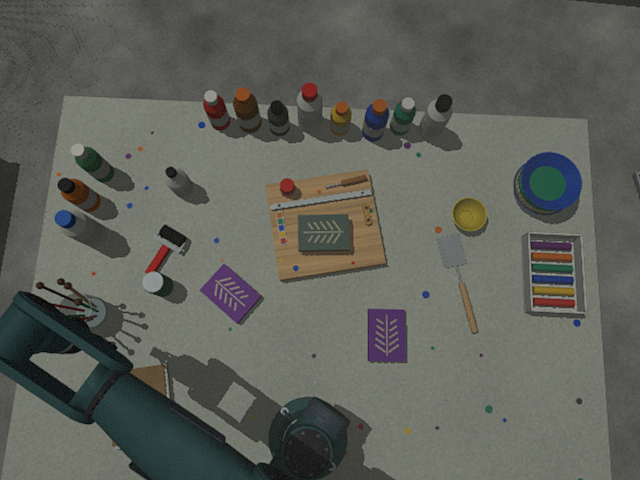

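View pics/scene0.png

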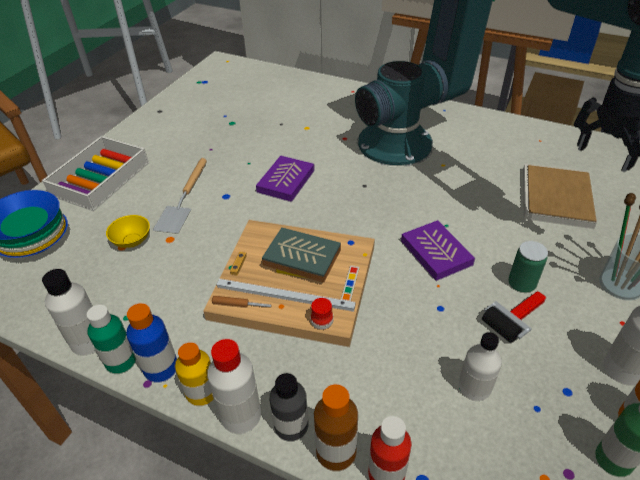

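The top view shows the bed (267..385, 172..280), the lino block at (325,233), the rail running from (273,207) to (372,193), and the brass stop at the right, at (369,215). The colour swatches are at the left, and two purple look-alikes lie nearer the robot. The scene view agrees. Next I'll fit the bed and block poses.

```bash
cat >> h.py <<'E'
def rect(pts):
    c,(w,h),a=cv2.minAreaRect((pts*1000).astype(np.float32))
    box=cv2.boxPoints((c,(w,h),a));e=[box[1]-box[0],box[2]-box[1]]
    l=max(e,key=np.linalg.norm) # long side -> y axis
    y=np.arctan2(l[1],l[0])-np.pi/2
    y=(y+np.pi/2)%np.pi-np.pi/2
    return np.array(c)/1000,sorted((w,h)),y
def blockmask(f,P,zlo,zhi,c=(.55,-.01),r=.13):
    m=(P[...,2]>zlo)&(P[...,2]<zhi)&(np.hypot(P[...,0]-c[0],P[...,1]-c[1])<r)
    h=cv2.cvtColor(f['image'],cv2.COLOR_RGB2HSV)
    m&=(h[...,0]>35)&(h[...,0]<110) # green-grey & leaf filled by closing
    m=cv2.morphologyEx(m.astype(np.uint8),cv2.MORPH_CLOSE,np.ones((9,9)))
    n,l,s,_=cv2.connectedComponentsWithStats(m);k=1+np.argmax(s[1:,4]);return l==k
E
python3 - <<'E'
from h import *
for c in('top','scene'):
    f=grab(c);P=cloud(f)
    near=np.hypot(P[...,0]-.57,P[...,1]+.01)<.24
    m=near&(P[...,2]>.02)&(P[...,2]<.09)
    m=cv2.morphologyEx(m.astype(np.uint8),cv2.MORPH_OPEN,np.ones((3,3)));n,l,s,_=cv2.connectedComponentsWithStats(m)
    m=l==1+np.argmax(s[1:,4])
    for lo,hi in((.025,.034),):
        q=m&(P[...,2]>lo)&(P[...,2]<hi);ctr,sz,y=rect(P[q][:,:2]);o=ctr-.025*np.array([np.cos(y),np.sin(y)])
        print(c,'bed',q.sum(),ctr,sz,y,'origin',o,'z',np.median(P[q][:,2]),
          'rail_mid',o+.085*np.array([np.cos(y),np.sin(y)]),'stop',o+R.from_euler('z',y).as_matrix()[:2,:2]@[.03,-.123])
    b=near&(P[...,2]>.06)&(P[...,2]<.074)
    n,l,s,_=cv2.connectedComponentsWithStats(b.astype(np.uint8));b=l==1+np.argmax(s[1:,4])
    print('  blk by z',rect(P[b][:,:2]),np.median(P[b][:,2]),b.sum())
    b=blockmask(f,P,.055,.076);print('  blk by col',rect(P[b][:,:2]),np.median(P[b][:,2]),b.sum())
    h=cv2.cvtColor(f['image'],cv2.COLOR_RGB2HSV)
E
```

```text
top bed 5635 [ 0.58416614 -0.01874908] [282.2467041015625, 300.43646240234375] 0.20220804 origin [ 0.5596755  -0.02376991] z 0.030556320239906842 rail_mid [ 0.64294367 -0.00669911] stop [ 0.61376671 -0.13823886]
  blk by z (array([ 0.54920026, -0.01623203]), [102.73401641845703, 140.01348876953125], np.float32(0.06752348)) 0.06897261119635179 1720
  blk by col (array([ 0.41164105, -0.0232278 ]), [138.1600341796875, 371.95233154296875], np.float32(-1.5125486)) 0.06920179247092029 1781
scene bed 8901 [ 0.58137115 -0.01604398] [286.64471435546875, 301.1487121582031] 0.20609164 origin [ 0.5569002  -0.02115987] z 0.02984122952748869 rail_mid [ 0.64010145 -0.00376583] stop [ 0.61143555 -0.13541789]
  blk by z (array([ 0.54687726, -0.01292468]), [105.22427368164062, 141.61697387695312], np.float32(0.061380148)) 0.06766740422052142 2389
  blk by col (array([0.89098425, 0.13840495]), [162.0980682373047, 892.3515625], np.float32(-1.1528125)) 0.0677694631103305 2269
```

```bash
cat >> h.py <<'E'
O=np.array([.5585,-.0225]);BY=.204
def bed(x,y): return O+R.from_euler('z',BY).as_matrix()[:2,:2]@[x,y]
def tobed(p): return R.from_euler('z',-BY).as_matrix()[:2,:2]@(np.array(p[:2])-O)
def go(xy,z,yaw,cmd=None):
    s=manip.get_state();p,r=(s['tool_pos'],s['tcp_rot']) if cmd is None else cmd
    A=R.from_euler('xyz',r);B=R.from_euler('xyz',[np.pi,0,yaw])
    print('t',s['time_s'],'shift mm',np.round(A.inv().apply(np.r_[xy,z]-p)*1000,1),'turn',np.round((A.inv()*B).as_rotvec(degrees=True),1),'F',np.round(s['wrist_force'],1))
E
python3 - <<'E'
from h import *
go(bed(0,0),.12,BY+np.pi,([.232,.499,.231],[np.pi,0,2.707]))
E
```

```text
t 1.6 shift mm [-515.7 -335.6  111. ] turn [  0.    0.  -36.6] F [ 0.8 -0.2 -0.5]
```

Emit:
move_arm(
  plan=[
    [-0.5157,-0.3356,0,0,0,-36.6,0],
    [-0.5157,-0.3356,0,0,0,-36.6,0],
    [-0.5157,-0.3356,0,0,0,-36.6,0],
    [-0.5157,-0.3356,0,0,0,-36.6,0],
    [-0.5157,-0.3356,0,0,0,-36.6,0],
    [-0.5157,-0.3356,0,0,0,-36.6,0],
    [-0.5157,-0.3356,0,0,0,-36.6,0],
    [-0.5157,-0.3356,0,0,0,-36.6,0],
    [-0.5157,-0.3356,0,0,0,-36.6,0],
    [-0.5157,-0.3356,0,0,0,-36.6,0],
  ],
)

```text
time_s: 2.43
tool_pos: [0.4427, 0.1615, 0.2317]
tcp_rot: [3.141, 0.001, -2.938]
wrist_force: [1.5, 0.4, -0.9]
gripper_width: 0.0002
finger_force: 0.0
```

Run:
```python
from h import *
go(bed(0,0),.10,BY+np.pi)
```

```text
t 2.4333 shift mm [ -76.  -203.7  131.8] turn [0.  0.1 0. ] F [ 1.5  0.4 -0.9]
```

Emit:
move_arm(
  plan=[
    [-0.076,-0.2037,0.13,0,0,0,0],
    [-0.076,-0.2037,0.13,0,0,0,0],
    [-0.076,-0.2037,0.13,0,0,0,0],
    [-0.076,-0.2037,0.13,0,0,0,0],
    [-0.076,-0.2037,0.13,0,0,0,0],
    [-0.076,-0.2037,0.13,0,0,0,0],
    [-0.076,-0.2037,0.13,0,0,0,0],
    [-0.076,-0.2037,0.13,0,0,0,0],
    [-0.076,-0.2037,0.13,0,0,0,0],
    [-0.076,-0.2037,0.13,0,0,0,0],
  ],
)

```text
time_s: 3.27
tool_pos: [0.558, -0.0196, 0.1028]
tcp_rot: [-3.142, 0.002, -2.936]
wrist_force: [0.4, -0.2, -0.1]
gripper_width: -0.0002
finger_force: 0.0
```

Run:
```python
from h import *
go(bed(0,0),.07,BY+np.pi)
```

```text
t 3.2667 shift mm [ 0.2 -2.9 32.8] turn [-0.   0.1  0.1] F [ 0.4 -0.2 -0.1]
```

Emit:
move_arm(
  plan=[
    [0,-0.0025,0.015,0,0,0,0],
    [0,-0.0025,0.025,0,0,0,0],
    [0,-0.0025,0.03,0,0,0,0],
    [0,-0.0025,0.033,0,0,0,0],
    [0,-0.0025,0.036,0,0,0,0],
    [0,-0.0025,0.038,0,0,0,0],
    [0,-0.0025,0.04,0,0,0,0],
    [0,-0.0025,0.042,0,0,0,0],
    [0,-0.0025,0.043,0,0,0,0],
    [0,-0.0025,0.044,0,0,0,0],
  ],
)

```text
time_s: 4.1
tool_pos: [0.5575, -0.0221, 0.0594]
tcp_rot: [3.14, -0.001, -2.937]
wrist_force: [-6.2, 1.2, 8.2]
gripper_width: 0.0001
finger_force: 4.2
```

Emit:
move_arm(
  plan=[
    [0,0,0.0015,0,0,0,0],
    [0,0,0.003,0,0,0,0],
    [0,0,0.004,0,0,0,0],
    [0,0,0.005,0,0,0,0],
    [0,0,0.006,0,0,0,0],
    [0,0,0.0065,0,0,0,0],
    [0,0,0.007,0,0,0,0],
    [0,0,0.007,0,0,0,0],
  ],
)

```text
time_s: 4.77
tool_pos: [0.5575, -0.0221, 0.054]
tcp_rot: [3.14, -0.0, -2.937]
wrist_force: [-8.4, 2.7, 14.2]
gripper_width: 0.0001
finger_force: 7.3
```

Emit:
move_arm(
  plan=[
    [0,0,0.001,0,0,0,0],
    [0,0,0.002,0,0,0,0],
    [0,0,0.003,0,0,0,0],
    [0,0,0.003,0,0,0,0],
  ],
)

```text
time_s: 5.1
tool_pos: [0.5576, -0.0221, 0.054]
tcp_rot: [3.141, -0.0, -2.937]
wrist_force: [-14.5, 3.1, 25.9]
gripper_width: -0.0001
finger_force: 13.4
```

Emit:
move_arm(
  plan=[
    [0,0,-0.03,0,0,0,0],
    [0,0,-0.065,0,0,0,0],
    [0.04,0,-0.065,0,0,0,1],
    [0.08,0,-0.065,0,0,0,1],
    [0.11,0,-0.065,0,0,0,1],
    [0.11,0,-0.065,0,0,0,1],
    [0.11,0,-0.065,0,0,0,1],
    [0.11,0,-0.065,0,0,0,1],
  ],
)

```text
time_s: 5.77
tool_pos: [0.4514, -0.0453, 0.1133]
tcp_rot: [-3.141, 0.003, -2.937]
wrist_force: [1.3, 0.5, -0.2]
gripper_width: 0.0724
finger_force: 0.0
```

```bash
cat >> h.py <<'E'
def block(c,zc=.054,show=None):
    f=grab(c,show);P=cloud(f)
    bx=(P[...,:2]-O)@R.from_euler('z',BY).as_matrix()[:2,:2]
    b=(abs(P[...,2]-zc)<.008)&(bx[...,0]>-.085)&(bx[...,0]<.12)&(abs(bx[...,1])<.12)
    n,l,s,_=cv2.connectedComponentsWithStats(b.astype(np.uint8));b=l==1+np.argmax(s[1:,4])
    r=rect(bx[b]);z=P[b];A=np.linalg.lstsq(np.c_[bx[b],np.ones(len(z))],z[:,2],rcond=None)[0]
    print(c,'block bed xy',np.round(r[0],4),np.round(r[1],1),'yaw rel',round(float(r[2]),3),'z,tilt',np.median(z[:,2]),np.round(A,3),b.sum())
E
python3 - <<'E'
from h import *
block('top',show='top1.png');block('scene')
go(bed(-.09,.01),.03,BY+np.pi)
E
```

```text
top block bed xy [-0.0021  0.0576] [ 42.1 100.1] yaw rel 1.416 z,tilt 0.054853812378607536 [-0.001  0.006  0.055] 361
scene block bed xy [-0.0097  0.0118] [105.4 141.6] yaw rel -0.134 z,tilt 0.05368478180447728 [-0.009 -0.002  0.053] 2368
t 5.8667 shift mm [-18.9  10.7  83. ] turn [-0.   0.1  0. ] F [ 0.8 -0.3  0.2]
```

View pics/top1.png

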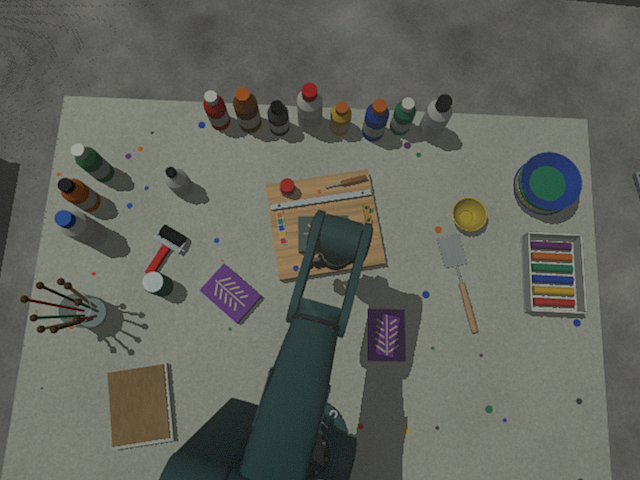

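Emit:
move_arm(
  plan=[
    [-0.017,0.011,0.02,0,0,0,1],
    [-0.017,0.011,0.045,0,0,0,1],
    [-0.017,0.011,0.065,0,0,0,1],
    [-0.017,0.011,0.078,0,0,0,1],
    [-0.017,0.011,0.085,0,0,0,1],
    [-0.017,0.011,0.085,0,0,0,1],
    [-0.017,0.011,0.085,0,0,0,1],
  ],
)

```text
time_s: 6.45
tool_pos: [0.4657, -0.0311, 0.0275]
tcp_rot: [3.142, 0.0, -2.937]
wrist_force: [0.9, 0.2, 0.3]
gripper_width: 0.0854
finger_force: 0.0
```

Run:
```python
from h import *
block('scene',show='scene2.png');s=manip.get_state();print(tobed(s['tool_pos']))
go(bed(-.026,.01),.028,BY+np.pi)
cv2.imwrite('pics/scene2c.png',cv2.resize(cv2.imread('pics/scene2.png')[180:360,180:420],None,fx=3,fy=3))
```

```text
scene block bed xy [-0.01    0.0115] [107.  142.2] yaw rel -0.145 z,tilt 0.053730615527403436 [-0.009 -0.002  0.054] 2359
[-0.09226204  0.0101301 ]
t 6.5 shift mm [-66.3  -0.1   0.3] turn [-0.   0.1  0. ] F [-0.   0.5 -0.1]
```

View pics/scene2c.png

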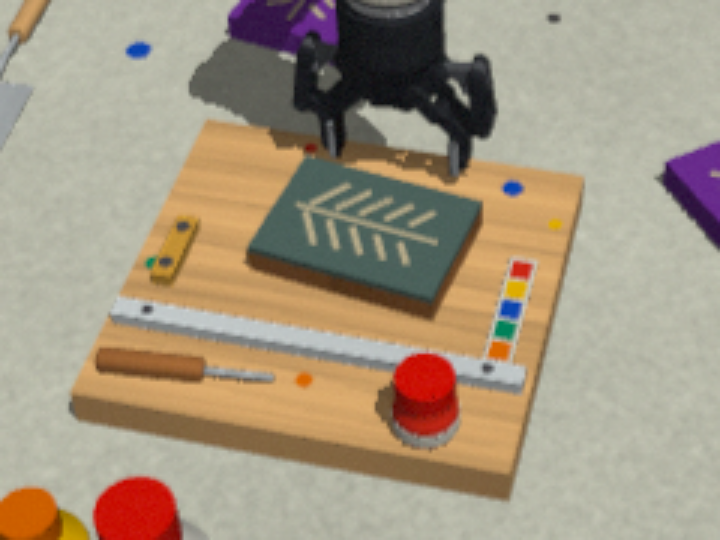

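The picture shows the block lying flat, with both fingers down behind its near edge (crop 330,150 and 455,165). Next I'll push it toward the rail.

Emit:
move_arm(
  plan=[
    [-0.005,0,0,0,0,0,1],
    [-0.01,0,0,0,0,0,1],
    [-0.015,0,0,0,0,0,1],
    [-0.02,0,0,0,0,0,1],
    [-0.025,0,0,0,0,0,1],
    [-0.03,0,0,0,0,0,1],
    [-0.035,0,0,0,0,0,1],
    [-0.04,0,0,0,0,0,1],
    [-0.045,0,0,0,0,0,1],
    [-0.05,0,0,0,0,0,1],
  ],
)

```text
time_s: 7.33
tool_pos: [0.5133, -0.0206, 0.0273]
tcp_rot: [3.14, -0.003, -2.937]
wrist_force: [-6.9, -1.5, 4.9]
gripper_width: 0.0857
finger_force: 3.4
```

Run:
```python
from h import *
block('scene');s=manip.get_state();print(tobed(s['tool_pos']),s['wrist_force'])
```

```text
scene block bed xy [0.0075 0.018 ] [126.6 141.8] yaw rel -0.01 z,tilt 0.05372295374281477 [-0.011  0.001  0.054] 2548
[-0.0424659   0.01099274] [-2.66041107 -0.90579805  1.85041768]
```

Emit:
move_arm(
  plan=[
    [-0.003,0,0,0,0,0,1],
    [-0.006,0,0,0,0,0,1],
    [-0.009,0,0,0,0,0,1],
    [-0.011,0,0,0,0,0,1],
    [-0.0125,0,0,0,0,0,1],
    [-0.014,0,0,0,0,0,1],
    [-0.015,0,0,0,0,0,1],
    [-0.016,0,0,0,0,0,1],
    [-0.016,0,0,0,0,0,1],
  ],
)

```text
time_s: 8.13
tool_pos: [0.5289, -0.0173, 0.0272]
tcp_rot: [3.14, -0.002, -2.937]
wrist_force: [-4.5, -1.2, 4.5]
gripper_width: 0.0851
finger_force: 2.7
```

Emit:
move_arm(
  plan=[
    [-0.001,0,0,0,0,0,1],
    [-0.002,0,0,0,0,0,1],
    [-0.003,0,0,0,0,0,1],
    [-0.004,0,0,0,0,0,1],
    [-0.005,0,0,0,0,0,1],
    [-0.005,0,0,0,0,0,1],
  ],
)

```text
time_s: 8.63
tool_pos: [0.5291, -0.0173, 0.0273]
tcp_rot: [3.14, -0.013, -2.937]
wrist_force: [-19.2, -4.0, 14.2]
gripper_width: 0.0853
finger_force: 10.0
```

Run:
```python
from h import *
block('scene',show='scene3.png');s=manip.get_state();print(tobed(s['tool_pos']),s['wrist_force'],s['ft_torque'])
cv2.imwrite('pics/scene3c.png',cv2.resize(cv2.imread('pics/scene3.png')[200:350,200:390],None,fx=4,fy=4))
```

```text
scene block bed xy [0.0243 0.018 ] [126.  141.4] yaw rel -0.006 z,tilt 0.05375324250239022 [-0.013 -0.001  0.054] 2612
[-0.0277816  0.0110728] [-19.52498987  -3.60708771  14.78108457] [-0.68082779  2.70366125  0.11590219]
```

View pics/scene3c.png

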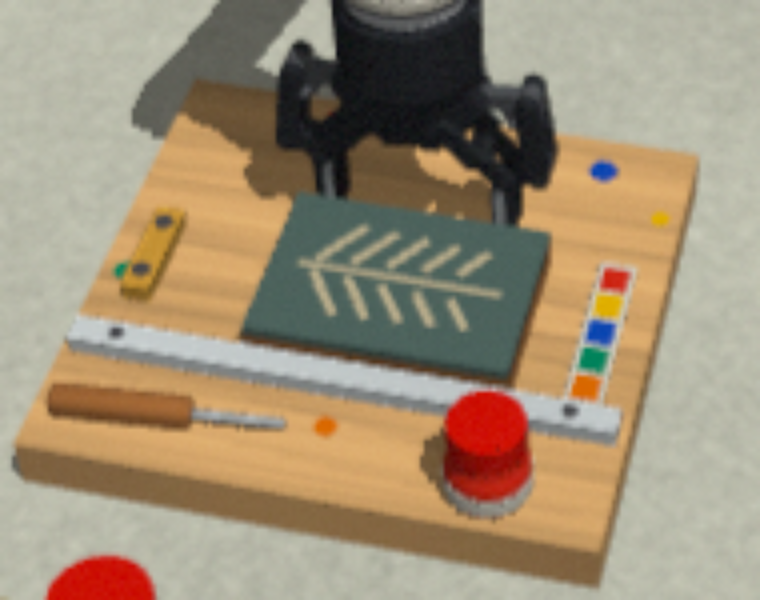

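The block's far edge runs along the rail (crop 245,335 to 515,380). The push force rose to 19 N with no further motion, so the block is seated. I'll back off and move round to the +y side.

Emit:
move_arm(
  plan=[
    [0.006,0,0,0,0,0,1],
    [0.015,0,0,0,0,0,1],
    [0.025,0,-0.02,0,0,0,1],
    [0.025,0,-0.055,0,0,0,0.5],
    [0.025,0,-0.09,0,0,0,0.5],
    [0.025,0,-0.1,0,0,0,0.5],
    [0.025,0,-0.1,0,0,0,0.5],
  ],
)

```text
time_s: 9.27
tool_pos: [0.5131, -0.0218, 0.1319]
tcp_rot: [-3.139, 0.01, -2.937]
wrist_force: [0.4, 0.3, 0.2]
gripper_width: 0.0427
finger_force: 0.0
```

Run:
```python
from h import *
block('scene');s=manip.get_state();print(s['joints'],s['gripper_width'])
for a in(-.5,.5): go(bed(.035,.114),.128,BY+np.pi+a*np.pi)
```

```text
scene block bed xy [0.0336 0.018 ] [106.2 141.5] yaw rel 0.004 z,tilt 0.0536962958444861 [-0.008 -0.001  0.054] 2555
[-1.53767751e-01  4.22671888e-02  1.62305351e+00  9.20058401e-04
  1.47108721e+00 -1.92900368e+00] 0.04268269373678375
t 9.3167 shift mm [-81.  103.6   1.3] turn [ 0.2  0.3 90. ] F [-0.3  0.1 -0.8]
t 9.3167 shift mm [-81.  103.6   1.3] turn [ -0.3   0.2 -90. ] F [-0.3  0.1 -0.8]
```

Emit:
move_arm(
  plan=[
    [-0.081,0.1036,0,0,0,90,0.5],
    [-0.081,0.1036,0,0,0,90,0.5],
    [-0.081,0.1036,0,0,0,90,0.5],
    [-0.081,0.1036,0,0,0,90,0.5],
    [-0.081,0.1036,0,0,0,90,0.5],
    [-0.081,0.1036,0,0,0,90,0.5],
    [-0.081,0.1036,0,0,0,90,0.5],
    [-0.081,0.1036,0,0,0,90,0.5],
    [-0.081,0.1036,0,0,0,90,0.5],
    [-0.081,0.1036,0,0,0,90,0.5],
  ],
)

```text
time_s: 10.15
tool_pos: [0.5669, 0.0963, 0.1238]
tcp_rot: [-3.138, -0.003, 2.115]
wrist_force: [-0.1, -0.4, -0.4]
gripper_width: 0.0427
finger_force: 0.0
```

Run:
```python
from h import *
go(bed(.035,.114),.128,BY+np.pi/2)
```

```text
t 10.15 shift mm [-1.5  2.3 -4.2] turn [-0.3 -0.1 19.5] F [-0.1 -0.4 -0.4]
```

Emit:
move_arm(
  plan=[
    [0,0.001,0,0,0,18.4,0.5],
    [0,0.001,0,0,0,18.4,0.5],
    [0,0.001,0,0,0,18.4,0.5],
    [0,0.001,0,0,0,18.4,0.5],
    [0,0.001,0.025,0,0,18.4,0.5],
    [0,0.001,0.045,0,0,18.4,0.5],
    [0,0.001,0.055,0,0,18.4,0.5],
    [0,0.001,0.055,0,0,18.4,0.5],
  ],
)

```text
time_s: 10.82
tool_pos: [0.5659, 0.0964, 0.0673]
tcp_rot: [-3.133, -0.002, 1.801]
wrist_force: [-0.2, 0.3, 0.2]
gripper_width: 0.0429
finger_force: 0.0
```

Run:
```python
from h import *
s=manip.get_state();print(tobed(s['tool_pos']))
go(bed(.035,.112),.034,BY+np.pi/2)
block('scene',show='scene4.png');
cv2.imwrite('pics/scene4c.png',cv2.resize(cv2.imread('pics/scene4.png')[190:350,200:400],None,fx=3.5,fy=3.5))
```

```text
[0.03137973 0.1149503 ]
t 10.8167 shift mm [-3.1  3.8 33.3] turn [-0.5 -0.1  1.5] F [-0.2  0.3  0.2]
scene block bed xy [0.0339 0.0182] [106.  141.8] yaw rel 0.004 z,tilt 0.05373420757409275 [-0.008  0.     0.054] 2513
```

View pics/scene4c.png

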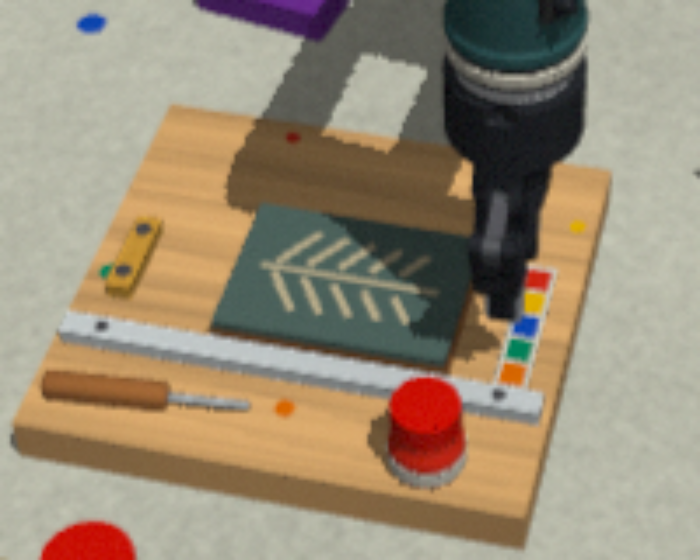

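The fingers are over the gap between the block's +y face (crop 465,290) and the swatches, and clear of the ink jar. I'll descend and push.

Emit:
move_arm(
  plan=[
    [-0.002,0.003,0.01,-0.4,0,1.5,0.5],
    [-0.002,0.003,0.022,-0.4,0,1.5,0.5],
    [-0.002,0.003,0.03,-0.4,0,1.5,0.5],
    [-0.002,0.003,0.033,-0.4,0,1.5,0.5],
    [-0.002,0.003,0.033,-0.4,0,1.5,0.5],
    [-0.002,0.003,0.033,-0.4,0,1.5,0.5],
  ],
)

```text
time_s: 11.37
tool_pos: [0.5725, 0.0953, 0.0394]
tcp_rot: [3.135, -0.0, 1.774]
wrist_force: [0.3, -1.1, 1.0]
gripper_width: 0.0428
finger_force: 0.0
```

Run:
```python
from h import *
s=manip.get_state();print(tobed(s['tool_pos']))
go(bed(.035,.036),.034,BY+np.pi/2)
```

```text
[0.03758776 0.11254824]
t 11.3667 shift mm [-76.6  -2.6   5.4] turn [ 0.4 -0.  -0.1] F [ 0.3 -1.1  1. ]
```

Emit:
move_arm(
  plan=[
    [-0.002,-0.001,0.002,0,0,0,0.5],
    [-0.006,-0.002,0.003,0,0,0,0.5],
    [-0.01,-0.002,0.003,0,0,0,0.5],
    [-0.014,-0.002,0.003,0,0,0,0.5],
    [-0.018,-0.002,0.003,0,0,0,0.5],
    [-0.022,-0.002,0.003,0,0,0,0.5],
    [-0.026,-0.002,0.003,0,0,0,0.5],
    [-0.03,-0.002,0.003,0,0,0,0.5],
    [-0.034,-0.002,0.003,0,0,0,0.5],
    [-0.038,-0.002,0.003,0,0,0,0.5],
  ],
)

```text
time_s: 12.2
tool_pos: [0.5783, 0.0577, 0.0366]
tcp_rot: [3.134, -0.001, 1.774]
wrist_force: [-1.3, 5.1, 2.2]
gripper_width: 0.0426
finger_force: 2.4
```

Run:
```python
from h import *
s=manip.get_state();print(tobed(s['tool_pos']))
go(bed(.035,.036),.034,BY+np.pi/2);block('scene')
```

```text
[0.03568452 0.0745143 ]
t 12.2 shift mm [-38.5  -0.7   2.5] turn [ 0.4 -0.  -0.1] F [-1.3  5.1  2.2]
scene block bed xy [0.0346 0.0064] [106.1 162.4] yaw rel 0.016 z,tilt 0.05375806791948712 [-0.009  0.     0.054] 2288
```

Emit:
move_arm(
  plan=[
    [-0.004,0,0,0,0,0,0.5],
    [-0.008,0,0,0,0,0,0.5],
    [-0.012,0,0,0,0,0,0.5],
    [-0.016,0,0,0,0,0,0.5],
    [-0.02,0,0,0,0,0,0.5],
    [-0.024,0,0,0,0,0,0.5],
    [-0.028,0,0,0,0,0,0.5],
    [-0.031,0,0,0,0,0,0.5],
    [-0.033,0,0,0,0,0,0.5],
    [-0.034,0,0,0,0,0,0.5],
  ],
)

```text
time_s: 13.08
tool_pos: [0.5853, 0.0241, 0.0366]
tcp_rot: [3.134, -0.0, 1.773]
wrist_force: [-0.8, 6.8, 3.0]
gripper_width: 0.043
finger_force: 2.7
```

Emit:
move_arm(
  plan=[
    [-0.001,0,0,0,0,0,0.5],
    [-0.002,0,0,0,0,0,0.5],
    [-0.003,0,0,0,0,0,0.5],
    [-0.004,0,0,0,0,0,0.5],
    [-0.004,0,0,0,0,0,0.5],
  ],
)

```text
time_s: 13.5
tool_pos: [0.586, 0.0203, 0.0366]
tcp_rot: [3.134, -0.0, 1.773]
wrist_force: [-1.1, 5.1, 3.8]
gripper_width: 0.0427
finger_force: 2.4
```

Emit:
move_arm(
  plan=[
    [-0.001,0,0,0,0,0,0.5],
    [-0.002,0,0,0,0,0,0.5],
    [-0.003,0,0,0,0,0,0.5],
    [-0.004,0,0,0,0,0,0.5],
    [-0.004,0,0,0,0,0,0.5],
  ],
)

```text
time_s: 13.92
tool_pos: [0.5861, 0.0197, 0.0366]
tcp_rot: [3.134, -0.007, 1.774]
wrist_force: [-2.4, 12.6, 5.8]
gripper_width: 0.0426
finger_force: 6.4
```

Run:
```python
from h import *
s=manip.get_state();print(tobed(s['tool_pos']),s['wrist_force'],s['ft_torque'])
block('scene',show='scene5.png')
cv2.imwrite('pics/scene5c.png',cv2.resize(cv2.imread('pics/scene5.png')[210:330,200:360],None,fx=4.5,fy=4.5))
```

```text
[0.03559877 0.03577919] [-2.39720764 12.64440266  5.76000049] [ 1.96604361  0.37428652 -0.03161108]
scene block bed xy [ 0.0335 -0.0345] [105.1 168.1] yaw rel 0.007 z,tilt 0.0537109371632748 [-0.011  0.002  0.054] 2205
```

View pics/scene5c.png

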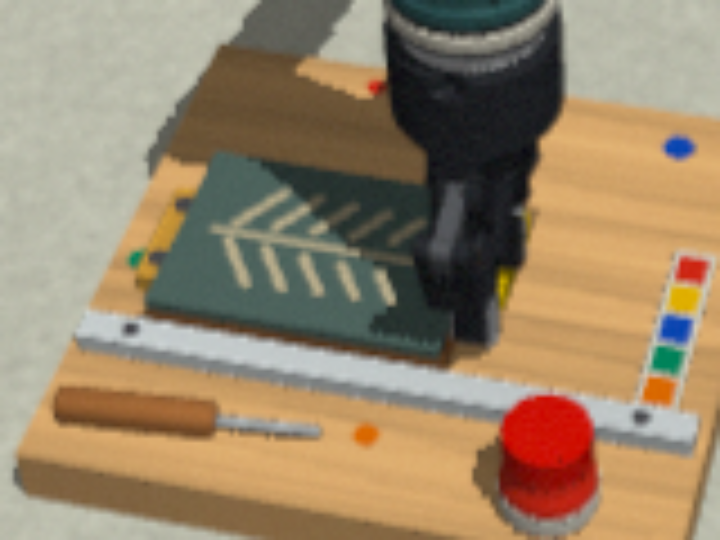

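The block has reached the brass stop (crop 165,240), and the force climbed at the expected position. I'll press a little firmer, back off, and then check the rail seating with a light push.

Emit:
move_arm(
  plan=[
    [-0.001,0,0,0,0,0,0.5],
    [-0.002,0,0,0,0,0,0.5],
    [-0.002,0,0,0,0,0,0.5],
    [0.004,0,0,0,0,0,0.5],
    [0.012,0,0,0,0,0,0.5],
    [0.02,0,-0.02,0,0,0,0.5],
    [0.02,0,-0.06,0,0,0,0.5],
    [0.02,0,-0.09,0,0,0,0.5],
    [0.02,0,-0.09,0,0,0,0.5],
  ],
)

```text
time_s: 14.72
tool_pos: [0.5863, 0.0346, 0.1342]
tcp_rot: [3.121, 0.006, 1.773]
wrist_force: [0.9, -1.0, 0.9]
gripper_width: 0.043
finger_force: 0.0
```

Run:
```python
from h import *
s=manip.get_state();print(tobed(s['tool_pos']))
block('scene');block('top')
go(bed(-.045,-.045),.127,BY+np.pi)
```

```text
[0.03880739 0.05027233]
scene block bed xy [ 0.0337 -0.0431] [106.1 141.2] yaw rel -0.004 z,tilt 0.05375457683169538 [-0.008 -0.002  0.054] 2482
top block bed xy [ 0.0404 -0.0583] [113.3 119.3] yaw rel -0.008 z,tilt 0.05498213138266672 [-0.003 -0.002  0.055] 1342
t 14.8167 shift mm [-96.2 -80.6   0.6] turn [  0.3   0.6 -90.1] F [ 0.3  0.1 -0.6]
```

Emit:
move_arm(
  plan=[
    [-0.096,-0.0805,0,0,0,-90,1],
    [-0.096,-0.0805,0,0,0,-90,1],
    [-0.096,-0.0805,0,0,0,-90,1],
    [-0.096,-0.0805,0,0,0,-90,1],
    [-0.096,-0.0805,0,0,0,-90,1],
    [-0.096,-0.0805,0,0,0,-90,1],
    [-0.096,-0.0805,0,0,0,-90,1],
    [-0.096,-0.0805,0,0,0,-90,1],
    [-0.096,-0.0805,0,0,0,-90,1],
    [-0.096,-0.0805,0,0,0,-90,1],
  ],
)

```text
time_s: 15.65
tool_pos: [0.521, -0.0749, 0.1231]
tcp_rot: [3.14, 0.002, 3.004]
wrist_force: [-0.3, -0.8, 0.8]
gripper_width: 0.0853
finger_force: 0.0
```

Emit:
move_arm(
  plan=[
    [0,0,0,0,0,-18.4,1],
    [0,0,0,0,0,-18.4,1],
    [0,0,0,0,0,-18.4,1],
    [0,0,0,0,0,-18.4,1],
    [0,0,0,0,0,-18.4,1],
  ],
)

```text
time_s: 16.07
tool_pos: [0.5214, -0.0746, 0.1238]
tcp_rot: [3.141, 0.003, -2.965]
wrist_force: [0.5, -0.3, 0.2]
gripper_width: 0.0853
finger_force: 0.0
```

Run:
```python
from h import *
s=manip.get_state();print(tobed(s['tool_pos']))
go(bed(-.042,-.045),.030,BY+np.pi);block('scene')
```

```text
[-0.04691224 -0.04352349]
t 16.0667 shift mm [-4.6 -1.4 93.8] turn [ 0.   0.2 -1.6] F [ 0.5 -0.3  0.2]
scene block bed xy [ 0.0335 -0.0429] [106. 142.] yaw rel 0.004 z,tilt 0.05366816410032893 [-0.009 -0.002  0.054] 2493
```

Emit:
move_arm(
  plan=[
    [0,-0.001,0.03,0,0,-1.6,1],
    [0,-0.001,0.06,0,0,-1.6,1],
    [0,-0.001,0.08,0,0,-1.6,1],
    [0,-0.001,0.094,0,0,-1.6,1],
    [0,-0.001,0.094,0,0,-1.6,1],
    [-0.005,-0.001,0.094,0,0,-1.6,1],
    [-0.01,-0.001,0.094,0,0,-1.6,1],
    [-0.014,-0.001,0.094,0,0,-1.6,1],
    [-0.016,-0.001,0.094,0,0,-1.6,1],
    [-0.017,-0.001,0.094,0,0,-1.6,1],
  ],
)

```text
time_s: 16.95
tool_pos: [0.5406, -0.0726, 0.0333]
tcp_rot: [-3.14, 0.007, -2.935]
wrist_force: [-5.0, -1.5, 3.5]
gripper_width: 0.0852
finger_force: 2.3
```

Run:
```python
from h import *
s=manip.get_state();print(tobed(s['tool_pos']),s['tcp_rot'],s['wrist_force'])
```

```text
[-0.02769325 -0.04547153] [-3.14014578  0.00710372 -2.93514063] [-5.01176627 -1.5462708   3.47623784]
```

Emit:
move_arm(
  plan=[
    [-0.001,0,0,0,0,0,1],
    [-0.002,0,0,0,0,0,1],
    [-0.003,0,0,0,0,0,1],
    [-0.003,0,0,0,0,0,1],
  ],
)

```text
time_s: 17.28
tool_pos: [0.541, -0.0726, 0.0328]
tcp_rot: [-3.141, 0.002, -2.935]
wrist_force: [-8.8, -2.3, 7.7]
gripper_width: 0.0856
finger_force: 4.8
```

Run:
```python
from h import *
s=manip.get_state();print(tobed(s['tool_pos']),s['wrist_force'],s['ft_torque'])
```

```text
[-0.02732107 -0.04549451] [-8.80972634 -2.27412248  7.68659453] [-0.50848141  1.28144916 -0.09985122]
```

Seated against the rail at the same position as before. I'll retreat straight back, go up, and do the final check.

Emit:
move_arm(
  plan=[
    [-0.001,0,0,0,0,0,1],
    [0.006,0,0,0,0,0,1],
    [0.015,0,0,0,0,0,1],
    [0.025,0,-0.02,0,0,0,1],
    [0.04,0,-0.055,0,0,0,1],
    [0.075,0,-0.09,0,0,0,1],
    [0.11,0,-0.12,0,0,0,1],
    [0.15,0,-0.15,0,0,0,1],
    [0.18,0,-0.15,0,0,0,1],
    [0.18,0,-0.15,0,0,0,1],
  ],
)

```text
time_s: 18.12
tool_pos: [0.3633, -0.1094, 0.184]
tcp_rot: [-3.137, 0.012, -2.937]
wrist_force: [0.8, 0.3, -0.6]
gripper_width: 0.0852
finger_force: 0.0
```

Run:
```python
from h import *
block('scene',show='scene6.png');block('top',show='top6.png')
a=cv2.resize(cv2.imread('pics/scene6.png')[215:325,200:350],None,fx=5.3,fy=5.3,interpolation=cv2.INTER_CUBIC)
cv2.imwrite('pics/s6c.png',a)
cv2.imwrite('pics/t6c.png',cv2.resize(cv2.imread('pics/top6.png')[165:285,260:395],None,fx=4.9,fy=4.9,interpolation=cv2.INTER_CUBIC))
```

```text
scene block bed xy [ 0.0343 -0.0451] [105.9 147.6] yaw rel -0.01 z,tilt 0.05363163933120141 [-0.009 -0.002  0.054] 2481
top block bed xy [ 0.0392 -0.048 ] [109.9 143.7] yaw rel 0.008 z,tilt 0.05521356584763881 [ 0.001 -0.002  0.055] 1756
```

View pics/s6c.png

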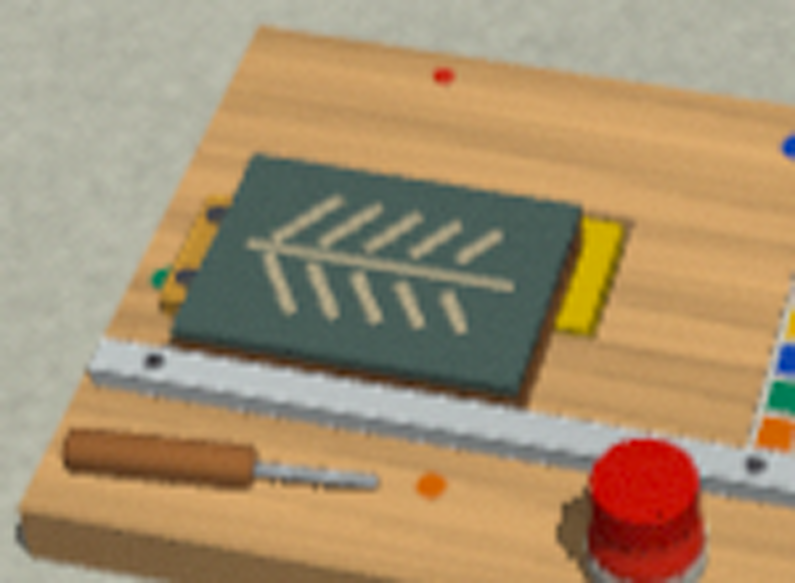

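View pics/t6c.png

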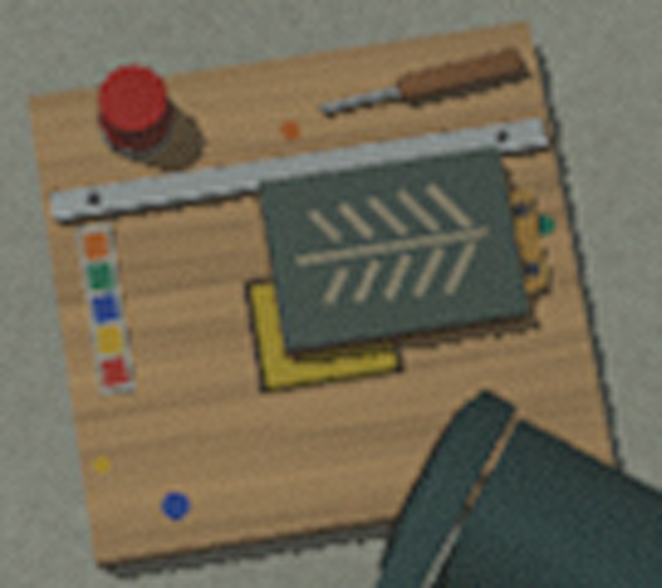

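The block lies flat and parallel to the rail, touching it and the brass stop. The jar, cutter and swatches are where they were, so I'm handing it in.

```bash
python3 -c "
from station import manip
print(manip.close_job())"
```

```text
the job is handed in; nothing more can be done
None
```

The job is handed in: by force readings and the final pictures, the block lies flat, was slid squarely against the rail first and then along it to the brass stop; after that I pressed it lightly on the rail once more, and the jar, cutter and swatches look unmoved.

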